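# Reset the tripped block heater with the stylus

## Task

The block heater's over-temperature cut-out has tripped: take the blunt stylus (straight round handle, disc collar) out of the tool rack, reach its pin through the small reset aperture at the right of the heater's sloping panel as you face it, and press the recessed button fully down without ramming it. Hold it down without a break for about three seconds, and finish while still gripping the stylus and holding the button down: do not let go or pull out. Leave the rack, the other tools and everything else on the bench where they stand.

Things in the scene. Friction and masses are not known exactly. Their poses are not given: they have to be found in the camera images.
- stylus: blunt reset stylus upright in the rack, in line along its z: steel pin 6 mm dia with domed end (z 0 to -80 mm), black collar disc 18 mm dia (z 0 to 4), plain straight round black handle 13 mm dia (z 4 to 74). Origin: centre of the collar's underside, which rests on the rack's top plate; z up the handle. About 45 g. Grip it at any angle round its axis
- stylus_tip (a point): the end of the stylus pin, 80 mm below the body's origin; same axes as the stylus
- screwdriver: a screwdriver standing in the same rack, to be left there: fat, bulging six-sided handle 26 mm across, its top 62 mm above the rack's top plate. Origin like the stylus
- micro_spatula: an all-steel micro spatula standing in the same rack, to be left there: thin 7 mm rod ending in a small flat blade, its top 62 mm above the rack's top plate. Origin like the stylus
- rack: loose aluminium three-tier tool rack, 0.9 kg, 70 (x) x 180 (y) mm, top plate at 95 mm. Origin: centre of underside. Its 8 mm holes on the centre line at y = -55, 0, +55 mm each hold one tool by its collar; a middle plate guides the shafts. The stylus may be in any hole and draws out straight up: tip 15 mm above the bench at rest, clear of the rack after rising 85 mm
- heater: dry block heater, fixed, 260 (x) x 220 (y) mm. Origin: centre of underside; front is -x. A 55 mm front lip, then a grey panel sloping up at 15 degrees to a flat top 82 mm high; tubes stand to 137 mm, over 130 mm behind the aperture. Panel: display and keys in the middle, at +y a 24 mm blind probe socket (NOT the reset) and rocker; the small reset aperture is alone on the -y side
- reset_aperture (a point): centre of the reset aperture's mouth, level with the panel face: round hole 12 mm dia in the 25 mm thick panel, a thin steel ring 20 mm across round it. z points out square to the panel (15 degrees off vertical, leaning to the heater's front); the pin enters along -z; y level across the heater, x up the slope. 68 mm in front of the heater's origin, 72 mm to its -y side, 72 mm up
- button_top (a point): centre of the top of the recessed reset button, a flat white plastic plunger 9.6 mm in diameter at the bottom of the aperture; 18 mm below the panel's face when up, 23 mm when fully down; same axes as the aperture; it moves with the button
- reset_button (a joint): travel of the reset button in m: 0 up, 0.005 fully down on its stop, grows as it is pressed. Springy, it does not latch: about 3 N to start it, about 8 N to hold it fully down
- reagent_a: small dark reagent bottle, 46 mm across, 85 mm high, a bystander; origin: centre of its underside
- reagent_b: dark reagent bottle, 52 mm across, 105 mm high, a bystander; origin: centre of its underside
- reagent_c: dark reagent bottle, 52 mm across, 105 mm high, a bystander; origin: centre of its underside
- drink_bottle: tall drinking bottle, 72 mm across, 220 mm high, a bystander; origin: centre of its underside
- tip_box: closed pipette-tip box, 85 x 120 mm, 80 mm high, a bystander; origin: centre of its underside
- phone: phone lying flat, 150 x 73 mm, 9 mm thick, a bystander; origin: centre of its underside
- beaker: clear beaker, 68 mm across, 85 mm high, a bystander; origin: centre of its underside
Things that resemble listed ones, but are neither listed nor needed, are in the scene too. What is shaped like the stylus but red or turquoise is not meant.

How it is judged (in metres and radians):
On the way, in this order (a step that is already met when the one before it is completed fails the run):
1. the stylus is held by the fingers, drawn right out of the rack (tip above 105 mm) (contact force between the fingers and stylus above 2 N and height (world z) of stylus_tip above 0.105 m), for 0.2 s.
2. the stylus, held by the fingers and through the aperture, keeps the button down (4 mm or more of its 5 mm) for 2.5 s without a break (value of joint reset_button above 0.004 m and horizontal distance between stylus_tip and button_top below 0.007 m and z of stylus_tip in the frame of reset_aperture between -0.028 and -0.018 m and angle between the z axis of stylus_tip and the z axis of reset_aperture, either way round below 0.35 rad and contact force between the fingers and stylus above 2 N and contact force between stylus and heater above 3 N), for 2.5 s.
At the end, for the whole second after the job is handed in: Stylus gripped, its pin through the aperture (tip within 7 mm of the button's centre, within 20 degrees of square), holding the button 4 mm or more down with over 3 N; rack, other tools and bystanders within 30 mm of where they stood (all of step 2 and distance of each of reagent_a, reagent_b, reagent_c, drink_bottle, tip_box, phone, beaker, rack, screwdriver, micro_spatula from where it was at the start of the episode below 0.03 m); the arm keeps its last pose, push and grip.
It fails at once if the stylus rammed against the heater or its button with more than 40 N (contact force between stylus and heater above 40 N).
It fails at once if the rack, another tool or a bystander pushed more than 30 mm (distance of any of reagent_a, reagent_b, reagent_c, drink_bottle, tip_box, phone, beaker, rack, screwdriver, micro_spatula from where it was at the start of the episode above 0.03 m).
It fails at once if a bottle or the rack knocked over (angle between any of reagent_a, reagent_b, reagent_c, drink_bottle, rack's own z axis and vertical above 0.6 rad).
It also fails if it takes over 45 s, if anything falls off the work surface, if the arm or the gripper's body presses on something with over 40 N, if the wrist force passes 120 N, or if a joint passes its speed limit or range.

## Robot

A 6-joint arm with a two-finger parallel gripper is mounted at the origin on the work surface. World frame = base frame: x ahead of the robot, y to its left, z up, the work surface at z = 0. Lengths are in m, angles in degrees, forces in N, time in s.
With the tool pointing down it reaches from about 0.35 to 0.875 m from the base axis. Payload 4.2 kg.
Tool frame: the origin (TCP) lies midway between the tips of the shut fingers; the grasp point (between the pads) lies 19 mm behind it; z points along the fingers, y is the line along which they close (so a half turn about z gives the same grasp; the last joint's range is limited). The gripper opens to 87 mm and grips with 3 to 60 N. Pads are 19 mm wide; open, the fingers measure 117 mm over their backs; the gripper's body (75 mm by 190 mm) begins 51 mm behind the grasp point.
Start: joints at [-60.069, 22.042, 0.453, 0, -68.411, -14.817], TCP at [0.163, -0.603, 0.194] pointing down, gripper open.
Joint ranges: [-179.83, 179.83], [-69.29, 118.12], [-61.27, 80.66], [-181.25, 117.63], [-171.15, -9.14], [-177.46, 177.46]. Speed limits (degrees/s): [159.86, 159.86, 180, 180, 180, 180].

## Interface

Orientations are given as [roll, pitch, yaw] about the fixed x, y, z axes, in that order (R = Rz(yaw) Ry(pitch) Rx(roll)).
In Python, from workcell import env gives the robot as it stands. The module is installed in compiled form; this text tells all that it offers. Calls block until the motion is done:
- env.goto(position, orientation): joint-space move of the TCP to a pose.
- env.move_straight(position, rotation=None, rate=0.15, force_limit=None): straight line of the TCP; rotation=None keeps the orientation; rate is the mean speed in m/s. With force_limit (N) it stops when the force on the tool has changed by that much, and returns True; else False.
- env.set_joints(angles): joint-space move.
- env.gripper_to(opening, grasp_force=None): opening from 0.0 (shut) to 1.0 (fully open); grasp_force is the grip in N (None keeps the last); returns when the fingers have stopped.
- env.dwell(seconds).
- env.inverse_kinematics(position, orientation): joint angles nearest the present ones, or None.
- env.read_state(): the state.
- env.grab_frame(name): name is "scene" or "top" or "wrist"; returns a dict with "image" (400x640x3 uint8, blue, green, red), "fx", "fy", "cx", "cy" (pixels), "D" ([k1, k2, p1, p2, k3] as OpenCV has them; the pictures are not rectified), "position" and "orientation" of the camera in the world. Camera axes: x right, y up, looking along -z (the intrinsics and any distortion apply to the point x, -y, -z); pixel columns grow to the right and rows downward; lengths in m; the calibration is good to about 2 mm. A picture is of the moment at which its call begins. There is no depth.
A pose or a line that the arm cannot do raises env.Unreachable and nothing moves.
- env.close_job(): hands the job in; it is judged then, once.
Trained networks look in a picture, given as the dict that the camera call returned (one of the last four; its "shot" number tells which), for a name from the list of things; names that differ only in an ending like _2 or _b are one class to them, and where a whole thing is asked for, a point or a joint stands for the part that bears it (a point fixed in the world has none). Each returns a list of dicts, best first, with "score" (0 to 1); they miss things now and then, are a little off and sometimes report something else, mostly with a low value. They report only what shows in the picture. A call takes as long as a camera call. They do not tell look-alikes from the thing itself.
- env.search_frame(picture, thing): "xyz" ([x, y, z] in m, in world coordinates, good to about 4 mm: the middle of the surface that is visible of it).
- env.trace(picture, thing): "mask" (400x640 bool, what is visible of it).
The state is a dict: "clock": time; "joint_positions": joint angles; "qvel": joint speeds; "joint_torque": joint torques, N m; "position": TCP position; "tool_rot": TCP orientation; "force": force on the tool from outside, world axes, zero at the start; "wrist_torque": the same for the moment, N m; "opening": opening from 0.0 (shut) to 1.0 (fully open); "finger_force": force on a finger pad.
Only numpy, scipy, OpenCV 4.12 (cv2) and the standard library are available. Lean on these libraries where they do the work, as an engineer would, in place of code of your own. Each camera call takes 0.05 s, during which the arm holds its last target. There are 200 camera calls.

## Working session

There is one attempt and no reset: what is moved stays moved. The work goes in short steps, each a Python script; the robot and the scene stay as the last script left them, time stands still between calls to the robot, and variables do not carry over. Pictures are saved under pics/ and viewed, at most 10 in all, crops included, and the job is handed in when it is done.

```bash
mkdir -p pics; python3 - <<'E'
from workcell import env
import cv2, numpy as np
for n in ["scene","top"]:
    f=env.grab_frame(n); cv2.imwrite(f"pics/{n}0.png",f["image"])
    print(n,f["position"],f["orientation"],f["fx"],f["D"])
    for t in ["stylus","rack","heater","screwdriver","micro_spatula","drink_bottle","reagent_a","tip_box"]:
        print(t,[(np.round(d["xyz"],3).tolist(),round(d["score"],2)) for d in env.search_frame(f,t)[:4]])
print(env.read_state())
E
```

```text
scene [ 1.53616247 -0.10864287  0.91551984] [51.00633972 -0.54012269 84.56071196] 493.42348612642246 [-0.10865896  0.          0.          0.          0.        ]
stylus [([0.408, -0.284, 0.128], 0.64), ([0.604, -0.38, 0.104], 0.62), ([0.508, -0.319, 0.134], 0.53), ([0.404, -0.342, 0.125], 0.52)]
rack [([0.516, -0.315, 0.045], 0.79)]
heater [([0.711, 0.063, 0.085], 0.69)]
screwdriver [([0.498, -0.268, 0.135], 0.44)]
micro_spatula [([0.519, -0.37, 0.117], 0.54)]
drink_bottle [([0.701, 0.419, 0.114], 0.89)]
reagent_a [([0.421, -0.059, 0.05], 0.91), ([0.66, -0.201, 0.062], 0.68), ([0.612, 0.421, 0.061], 0.55)]
tip_box [([0.75, -0.37, 0.075], 0.73), ([0.699, 0.422, 0.116], 0.58), ([0.584, -0.467, 0.059], 0.58)]
top [ 0.47527052 -0.03251644  1.58153202] [ 2.80408375e+00  6.49292145e-02 -9.16032527e+01] 428.8690225705497 [-0.02352865  0.          0.          0.          0.        ]
stylus [([0.6, -0.378, 0.117], 0.46), ([0.403, -0.338, 0.11], 0.4)]
rack [([0.502, -0.315, 0.092], 0.87), ([0.71, -0.37, 0.079], 0.27)]
heater [([0.63, 0.066, 0.081], 0.7)]
screwdriver [([0.489, -0.263, 0.156], 
[... 204 characters left out ...]
 0.87)]
{'clock': 0.9, 'joint_positions': array([-6.00702495e+01,  2.20405583e+01,  4.51062467e-01,  7.73326713e-04,
       -6.84137321e+01, -1.48166990e+01]), 'qvel': array([-0.0315923 , -0.08561942,  0.04496002,  0.00450955, -0.01126678,
        0.09823442]), 'joint_torque': array([-5.21047477e-04, -3.90455246e+01,  1.87621468e+01,  4.22446087e+00,
        1.54528907e-02,  1.29345143e-06]), 'position': array([ 0.16295394, -0.6033342 ,  0.1944532 ]), 'tool_rot': array([ 1.79997063e+02, -1.52065518e-03, -1.64886664e+02]), 'force': array([-0.05240298, -1.19922227, -0.09140165]), 'wrist_torque': array([-0.01454332,  0.01034405, -0.02471012]), 'finger_force': 0.0, 'opening': 0.9982365700441831}
```

View pics/scene0.png

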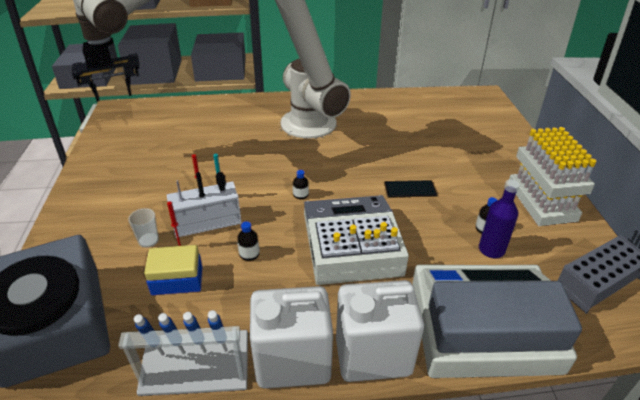

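View pics/top0.png

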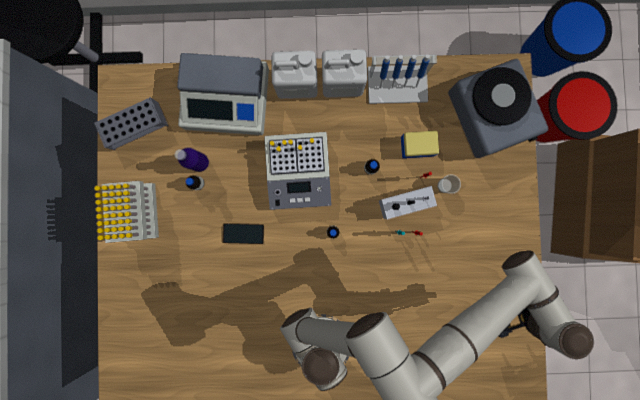

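The rack's row runs about 15° off world y. In the scene view it holds, from the left, the thin steel spatula (180,190), a black tool (199,185) and another black tool (221,180). Red and turquoise decoys stand around it. The aperture should be at the heater's −y, front side. Next I'll move above the rack and look with the wrist camera.

```bash
python3 - <<'E'
from workcell import env
import cv2, numpy as np
env.move_straight([0.25,-0.55,0.42])
for yaw in (106,-74):
    print(yaw, env.inverse_kinematics([0.45,-0.31,0.42],[180,0,yaw]))
def look(n,p,o,things):
    env.goto(p,o); env.dwell(0.2); f=env.grab_frame("wrist"); cv2.imwrite(f"pics/{n}.png",f["image"])
    np.save(f"pics/{n}.npy",{k:v for k,v in f.items()},allow_pickle=True)
    print(n,f["position"],f["orientation"],f["fx"],f["D"])
    for t in things:
        print(t,[(np.round(d["xyz"],3).tolist(),round(d["score"],2)) for d in env.search_frame(f,t)[:5]])
T=["stylus","rack","screwdriver","micro_spatula"]
look("w1",[0.48,-0.31,0.40],[180,0,-74],T)
print(env.read_state()["clock"])
E
```

```text
106 [-1.75586305e+01  1.04552032e+01  1.56841424e+01 -2.54444375e-14
 -9.52289392e+01 -1.46441369e+02]
-74 [-1.75586305e+01  1.04552032e+01  1.56841424e+01  2.54444375e-14
 -9.52289392e+01  3.35586305e+01]
w1 [ 0.50079553 -0.38639707  0.5905201 ] [-1.64500713e+01  5.26880407e-02 -1.64156993e+02] 317.19488927686433 [-0.05020363  0.          0.          0.          0.        ]
stylus [([0.406, -0.286, 0.118], 0.78), ([0.507, -0.326, 0.161], 0.7), ([0.405, -0.341, 0.129], 0.69), ([0.595, -0.383, 0.133], 0.48)]
rack [([0.506, -0.334, 0.099], 0.86)]
screwdriver [([0.493, -0.271, 0.152], 0.7)]
micro_spatula [([0.518, -0.373, 0.102], 0.63), ([0.508, -0.324, 0.163], 0.17)]
4.4083
```

View pics/w1.png

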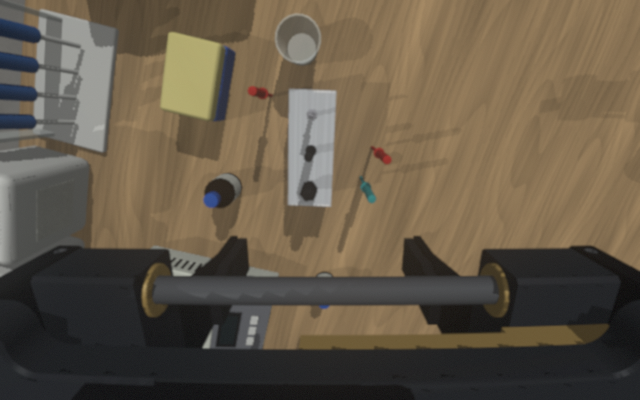

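The wrist view confirms the layout: stylus in the middle hole at (310,152), screwdriver at (309,190), spatula at (311,116), and the decoys off to the sides at (382,155), (368,190) and (259,91). Next I'll measure the aperture from two wrist viewpoints and the stylus from several views.

```bash
cat > h.py <<'E'
from workcell import env
import cv2, numpy as np
from scipy.spatial.transform import Rotation as R
from scipy.optimize import least_squares
def cam(f):
    Rc=R.from_euler('xyz',f["orientation"],degrees=True).as_matrix()@np.diag([1,-1,-1])
    K=np.array([[f["fx"],0,f["cx"]],[0,f["fy"],f["cy"]],[0,0,1]]); return Rc,np.array(f["position"]),K,np.array(f["D"])
def proj(f,P):
    Rc,p,K,D=cam(f); return cv2.projectPoints(np.atleast_2d(P).astype(float),cv2.Rodrigues(Rc.T)[0],-Rc.T@p,K,D)[0].reshape(-1,2)
def onz(f,uv,z):
    Rc,p,K,D=cam(f); q=cv2.undistortPoints(np.array([[uv]],float),K,D)[0,0]; d=Rc@[q[0],q[1],1]; return p+d*(z-p[2])/d[2]
def grab(n,name="wrist"):
    f=env.grab_frame(name); cv2.imwrite(f"pics/{n}.png",f["image"]); np.save(f"pics/{n}.npy",f,allow_pickle=True); return f
def load(n): return np.load(f"pics/{n}.npy",allow_pickle=True).item()
E
python3 - <<'E'
from h import *
def dets(f,ts):
    for t in ts:
        try: print(t,[(np.round(d["xyz"],3).tolist(),round(d["score"],2)) for d in env.search_frame(f,t)[:4]])
        except Exception as e: print(t,e)
# stylus masks
def sty(f):
    best=None
    for d in env.trace(f,"stylus")[:6]:
        m=d["mask"]; g=f["image"].max(2)<75; mm=m&g
        if mm.sum()<8: continue
        v,u=np.nonzero(mm); c=(u.mean(),v.mean())
        print("  mask",round(d["score"],2),m.sum(),mm.sum(),np.round(c,1),np.round(onz(f,c,.132),4)[:2])
for n,s in (("w1b","wrist"),("s1","scene"),("t1","top")):
    f=grab(n,s); print(n); sty(f)
for i,p in enumerate(([0.56,0.01,0.33],[0.60,-0.08,0.33])):
    env.goto(p,[180,0,-74]); env.dwell(.2); f=grab(f"a{i}"); print(i); dets(f,["heater","reset_button","button_top","reset_aperture"])
print(env.read_state()["clock"])
cv2.imwrite("pics/ab.png",cv2.vconcat([load("a0")["image"][:260],load("a1")["image"][:260]]))
E
```

```text
w1b
  mask 0.69 208 17 [260.7  93.6] [ 0.5927 -0.3812]
  mask 0.67 148 119 [309.7 152.5] [ 0.5063 -0.3213]
s1
  mask 0.62 133 106 [199.7 184.5] [ 0.5062 -0.3189]
t1
0
heater [([0.63, 0.053, 0.08], 0.94)]
reset_button []
button_top []
reset_aperture []
1
heater [([0.628, 0.016, 0.083], 0.69)]
reset_button []
button_top []
reset_aperture []
7.3583
```

View pics/ab.png

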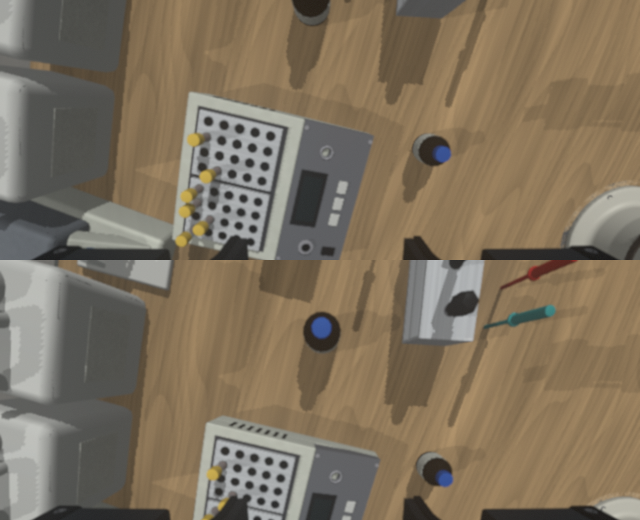

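```bash
python3 - <<'E'
from h import *
out=[]
for n,c in (("a0",(327,153)),("a1",(336,217))):
    f=load(n); u,v=c; im=cv2.resize(f["image"][v-20:v+21,u-20:u+21],(390,390),interpolation=cv2.INTER_CUBIC); out.append(im)
    print(n,onz(f,c,.072))
f=load("a0")
print("corners",onz(f,(373,135),.055),onz(f,(190,93),.082))
big=cv2.resize(f["image"][80:255,170:390],None,fx=3,fy=3)
cv2.imwrite("pics/ap.png",cv2.hconcat(out)); cv2.imwrite("pics/a0big.png",big)
E
```

```text
a0 [ 0.56290376 -0.00942248  0.072     ]
a1 [ 0.56319957 -0.00941967  0.072     ]
corners [ 0.5054234  -0.05052227  0.055     ] [ 0.76048458 -0.0382554   0.082     ]
```

View pics/ap.png

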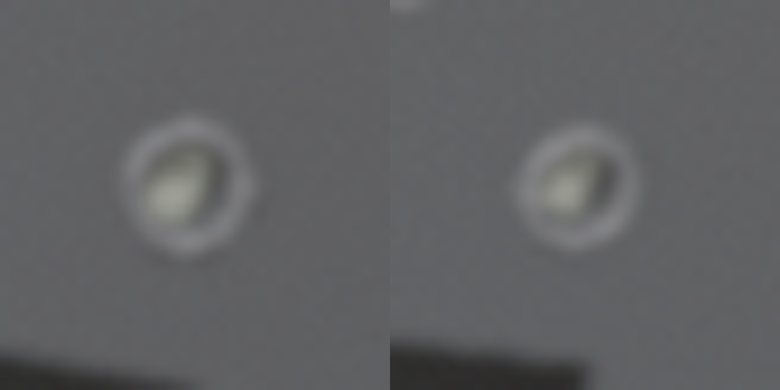

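View pics/a0big.png

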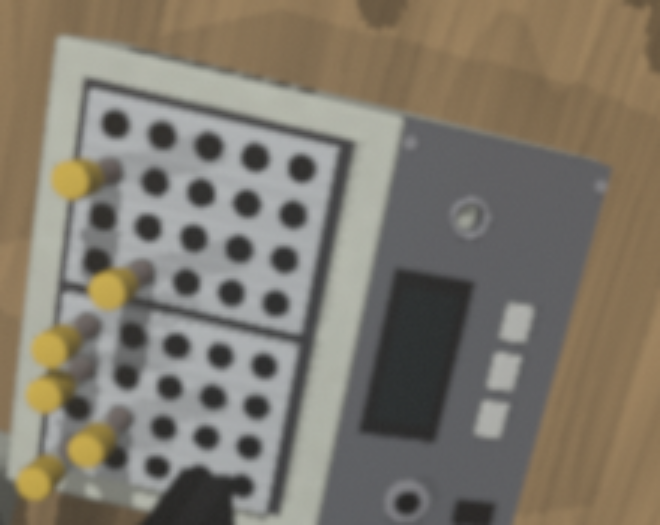

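The pictures show the reset aperture as a ring with the white button inside, centred at about (326.2,152.0) in a0 and (335.3,216.0) in a1. The +y probe socket is at the lower left and isn't the target. Next: put the camera straight above the stylus for an end-on measurement.

```bash
python3 - <<'E'
from h import *
for n,c in (("a0",(326.2,152.)),("a1",(335.3,216.))): print(n,onz(load(n),c,.072))
b=lambda x,y:(170+(x+.5)/3-.5,80+(y+.5)/3-.5)
f=load("a0"); 
def yaw(p,q): d=q-p; return np.degrees(np.arctan2(d[1],d[0]))
print("screws yaw",yaw(onz(f,b(601,186),.058),onz(f,b(410,143),.078)), "corner yaw",yaw(onz(f,b(609,164),.055),onz(f,b(57,38),.082)))
A=onz(f,(326.2,152),.072);S=onz(f,b(407,501),.072);print("socket",S,yaw(A,S)-90)
env.goto([.486,-.244,.32],[180,0,-74]); env.dwell(.25); f=grab("r1")
for d in env.trace(f,"stylus")[:5]:
    v,u=np.nonzero(d["mask"]&(f["image"].max(2)<75))
    if len(u)>8: print("sty",d["score"],len(u),u.mean(),v.mean(),onz(f,(u.mean(),v.mean()),.155))
for d in env.trace(f,"rack")[:1]:
    r=cv2.minAreaRect(np.argwhere(d["mask"])[:,::-1].astype(np.float32)); B=cv2.boxPoints(r)
    W=np.array([onz(f,p,.095) for p in B]); print("rack",W,W.mean(0))
u,v=proj(f,[.506,-.32,.169])[0].astype(int)
cv2.imwrite("pics/r1c.png",cv2.resize(f["image"][max(v-70,0):v+70,u-70:u+70],None,fx=4,fy=4)); print(u,v,max(v-70,0))
print(env.read_state()["clock"])
E
```

```text
a0 [ 0.56437705 -0.01046966  0.072     ]
a1 [ 0.56465697 -0.01064527  0.072     ]
screws yaw 2.6185007930609485 corner yaw 2.829773149308317
socket [0.5554632  0.13805831 0.072     ] 3.43446611451256
sty 0.76 92 265.55434782608694 32.82608695652174 [ 0.58823524 -0.37442394  0.155     ]
sty 0.7 118 327.56779661016947 108.12711864406779 [ 0.50638244 -0.31997374  0.155     ]
sty 0.66 12 385.25 151.75 [ 0.43131957 -0.29278799  0.155     ]
rack [[ 0.52310632 -0.22366154  0.095     ]
 [ 0.5602114  -0.40084477  0.095     ]
 [ 0.493343   -0.4167752   0.095     ]
 [ 0.44806828 -0.24108513  0.095     ]] [ 0.50618225 -0.32059166  0.095     ]
328 108 38
8.575
```

View pics/r1c.png

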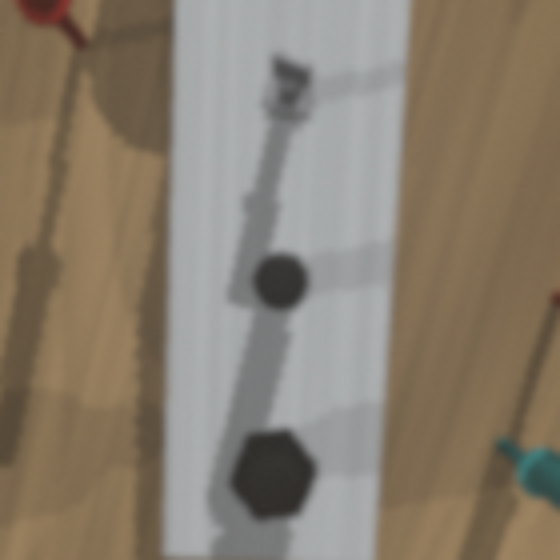

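The end-on view shows the round stylus top at the crop centre (280,280), with the hexagonal screwdriver below it and the spatula above. That puts the stylus axis at (0.5063, −0.320), which agrees with the rack centre of (0.5062, −0.3206). Now grasp and lift.

```bash
python3 - <<'E'
from h import *
o=[180,0,-77]; x,y=.5063,-.3200
env.gripper_to(0.55)
env.goto([x,y,.24],o)
print("contact",env.move_straight([x,y,.126],rate=.1,force_limit=8))
env.gripper_to(0.0,40); s=env.read_state(); print(s["position"],s["tool_rot"],s["opening"],s["finger_force"],s["force"])
env.move_straight([x,y,.246],rate=.12); env.dwell(.3)
s=env.read_state(); print(s["position"],s["opening"],s["finger_force"],s["force"],s["clock"])
A=np.array([.5645,-.0106,.072]); Ra=R.from_euler('ZY',[2.8,-15],degrees=True); zt=Ra.apply([0,0,1])
for phi in (-77,-60,-100,-120,-40):
    Rt=Ra*R.from_euler('x',180,degrees=True)*R.from_euler('z',-phi,degrees=True)
    o2=Rt.as_euler('xyz',degrees=True)
    print(phi,o2,*[env.inverse_kinematics(A+zt*(h+.111),o2) for h in (.03,-.025)])
E
```

```text
contact False
[ 0.50623157 -0.32003379  0.1260225 ] [ 1.79990620e+02  1.23771395e-04 -7.69982802e+01] 0.13439954975698953 39.99981701374054 [-0.71478551  0.13228368  0.70899731]
[ 0.50619752 -0.3199427   0.24553157] 0.13580136796783257 39.99558627605438 [-0.44776989 -0.58805237 -0.3737576 ] 13.4833
-77 [-165.36774812   -3.33774044  -74.6286485 ] [ 18.93636223   3.74034537 -25.61628097   5.70523649 -46.35128757
  -6.55856034] [ 18.37672116   8.26137583 -29.04255505   6.42442255 -38.39901523
  -7.11348578]
-60 [-166.93568657   -7.43547223  -58.05257374] [ 18.93636223   3.74034537 -25.61628097   5.70523649 -46.35128757
  10.44143966] [ 18.37672116   8.26137583 -29.04255505   6.42442255 -38.39901523
   9.88651422]
-100 [-165.21783355    2.57593801  -96.86579636] [ 18.93636223   3.74034537 -25.61628097   5.70523649 -46.35128757
 -29.55856034] [ 18.37672116   8.26137583 -29.04255505   6.42442255 -38.39901523
 -30.11348578]
-120 [-166.93568657    7.43547223 -116.34742626] [ 18.93636223   3.74034537 -25.61628097   5.70523649 -46.35128757
 -49.55856034] [ 18.37672116   8.26137583 -29.04255505   6.42442255 -38.39901523
 -50.11348578]
-40 [-170.22757385  -11.43562982  -38.18084177] [ 18.93636223   3.74034537 -25.61628097   5.70523649 -46.35128757
  30.44143966] [ 18.37672116   8.26137583 -29.04255505   6.42442255 -38.39901523
  29.88651422]
```

```bash
cat >> h.py <<'E'
A=np.array([.5645,-.0106,.072]); Ra=R.from_euler('ZY',[2.8,-15],degrees=True); zt=Ra.apply([0,0,1])
O2=(Ra*R.from_euler('x',180,degrees=True)*R.from_euler('z',77,degrees=True)).as_euler('xyz',degrees=True)
L=.111
def pose(h,d=(0,0)): return A+Ra.apply([d[0],d[1],h+L])
E
python3 - <<'E'
from h import *
env.move_straight([.5063,-.32,.31],rate=.2)
env.goto(pose(.08),O2); env.move_straight(pose(.015),rate=.08); env.dwell(.2)
s=env.read_state(); print(s["position"]-pose(.015),s["force"],s["finger_force"],s["clock"])
ims=[]
for n in ("scene","top","wrist"):
    f=grab("h"+n,n); t=proj(f,A+zt*.015)[0]; c=proj(f,A+zt*.095)[0]; a=proj(f,A)[0]; print(n,"tip",t,"collar",c,"ap",a)
    u,v=a.astype(int); u=min(max(u,32),607); v=min(max(v,60),359); v0=v-50
    g=cv2.resize(f["image"][v0:v0+70,u-32:u+33],None,fx=4,fy=8/2,interpolation=cv2.INTER_CUBIC)
    for p,col in ((t,(0,0,255)),(a,(0,255,0)),(c,(255,0,0))):
        cv2.circle(g,tuple(int(k) for k in ((p-[u-32,v0]+.5)*4)),2,col,-1)
    ims.append(g)
cv2.imwrite("pics/hov.png",cv2.hconcat(ims))
E
```

```text
[0.00020113 0.00010769 0.0006381 ] [-0.42664616 -0.08888884 -0.73810099] 39.995697140693665 16.3083
scene tip [319.68620944 204.98946648] collar [318.77452434 176.48534115] ap [319.85209405 210.17238304]
top tip [319.1499877 188.5414793] collar [319.25023976 193.44904038] ap [319.13234887 187.67782135]
wrist tip [325.53520672 191.82592738] collar [325.50688694 219.00345616] ap [325.5390063 188.1541579]
```

View pics/hov.png

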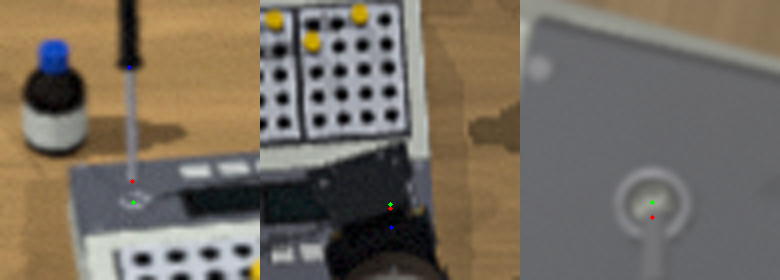

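The overlay shows both the pin tip (red dot) and the ring centre (green dot) within about 0.5 px of prediction, in the scene and wrist views alike. Inserting slowly with a force limit.

```bash
python3 - <<'E'
from h import *
def st(t):
    s=env.read_state(); q=Ra.inv().apply(s["position"]-A)-[0,0,L]; print(t,"tip",np.round(q*1000,2),"F",np.round(Ra.inv().apply(s["force"]),2),s["finger_force"],s["clock"])
st("hover")
print(env.move_straight(pose(-.014),rate=.03,force_limit=3)); st("in")
print(env.move_straight(pose(-.0255),rate=.012,force_limit=13)); env.dwell(.2); st("press")
E
```

```text
hover tip [ 0.17  0.08 15.31] F [-1.06 -0.39 -1.02] 39.99558985233307 16.4583
False
in tip [  0.17   0.03 -13.8 ] F [-0.92  0.44 -0.84] 39.99563276767731 17.575
False
press tip [ 1.390e+00  1.000e-02 -2.425e+01] F [-0.52 -0.5   8.28] 40.055108070373535 18.8833
```

```bash
python3 - <<'E'
from h import *
def st(t):
    s=env.read_state(); q=Ra.inv().apply(s["position"]-A)-[0,0,L]; print(t,"tip",np.round(q*1000,2),"F",np.round(Ra.inv().apply(s["force"]),2),s["finger_force"],s["clock"])
print(env.move_straight(pose(-.0285),rate=.01,force_limit=5)); env.dwell(.2); st("press")
env.dwell(1.0); st("hold")
E
```

```text
True
press tip [  2.13  -0.21 -23.81] F [-0.69 -0.15  7.  ] 40.09461164474487 19.3
hold tip [  2.14  -0.21 -23.76] F [-1.78  0.3   6.36] 40.09428262710571 20.3
```

```bash
python3 - <<'E'
from h import *
def st(t):
    s=env.read_state(); q=Ra.inv().apply(s["position"]-A)-[0,0,L]; print(t,"tip",np.round(q*1000,2),"F",np.round(Ra.inv().apply(s["force"]),2),s["finger_force"],round(s["clock"],2))
for h in (-.0255,-.0262,-.0269):
    print(env.move_straight(pose(h,(-.0018,0)),rate=.01,force_limit=15)); env.dwell(.15); st(h)
f=grab("p1","wrist"); g=grab("p2","scene")
def crop(f):
    u,v=proj(f,A)[0].astype(int); print(u,v); return cv2.resize(f["image"][v-35:v+35,u-35:u+35],(390,390),interpolation=cv2.INTER_CUBIC)
cv2.imwrite("pics/press.png",cv2.hconcat([crop(f),crop(g)]))
E
```

```text
False
-0.0255 tip [ -0.12   0.1  -24.21] F [-0.13 -0.17  7.09] 40.01596391201019 20.92
False
-0.0262 tip [  0.5    0.13 -24.34] F [ 0.49 -0.57  9.73] 40.047186613082886 21.32
False
-0.0269 tip [  1.03   0.12 -24.52] F [-1.03 -0.9  12.94] 40.0917774438858 21.72
327 199
319 210
```

View pics/press.png

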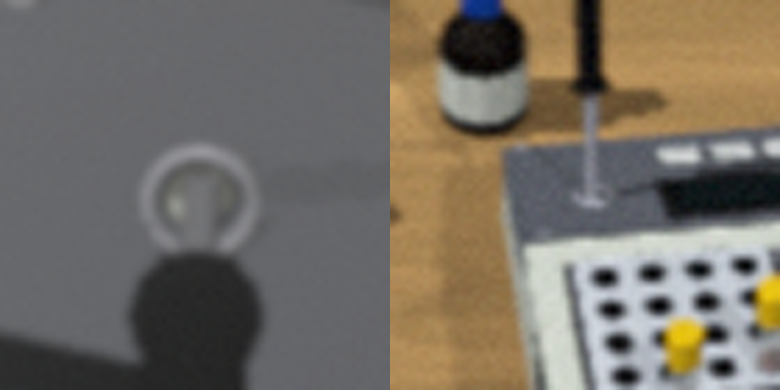

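The pictures show the pin centred in the ring, with the stylus still gripped. Force now rises about 3 N for every 0.18 mm of travel, against about 1 N/mm for the spring, so the button is on its stop at roughly 13 N. Hold and hand in.

```bash
python3 - <<'E'
from h import *
env.dwell(3.4); s=env.read_state(); q=Ra.inv().apply(s["position"]-A)-[0,0,L]
print(q*1000,Ra.inv().apply(s["force"]),s["finger_force"],s["clock"]); print(env.close_job())
E
```

```text
[  1.05648528   0.14178897 -24.47657569] [-0.54657663  0.49365424 12.69700012] 40.09175777435303 25.2167
the job is handed in; nothing more can be done
None
```

The stylus's pin is through the reset aperture with the button on its stop at about 13 N; I held it there for over 3 s and handed in at 25 s still gripping and pressing, but no verdict came back and I didn't re-measure the rack or bystanders.

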